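Slide a circuit board out from under the magnifier and stack it on its standoffs

ROBOT

A 6-joint arm with a two-finger parallel gripper is mounted at the origin on the work surface. World frame = base frame: x ahead of the robot, y to its left, z up, the work surface at z = 0. Lengths are in m, angles in rad, forces in N, time in s.
With the tool pointing down it reaches from about 0.35 to 0.85 m from the base axis. Payload 8.1 kg.
Tool frame: the origin (TCP) lies midway between the tips of the shut fingers; the grasp point (between the pads) lies 19 mm behind it (robot.grip_point_offset is the distance from the TCP to the grasp point, in m); z points along the fingers, y is the line along which they close (so a half turn about z gives the same grasp; the last joint's range is limited). The gripper opens to 93 mm and grips with 3 to 60 N. Pads are 15 mm wide; open, the fingers measure 128 mm over their backs; the gripper's body (75 mm by 188 mm) begins 65 mm behind the grasp point.
Start: joints at [-1.404, 0.13, 1.488, -0, 1.523, -0.085], TCP at [0.15, -0.581, 0.219] pointing down, gripper open.
Joint ranges: [-2.96, 2.96], [-0.89, 2.26], [0.02, 2.5], [-1.34, 4.48], [0, 2.73], [-2.66, 2.66]. Speed limits (rad/s): [2.39, 2.39, 2.79, 3.14, 3.14, 3.14].

INTERFACE

Orientations are given as a rotation vector (axis times angle).
In Python, from plant import robot, read_camera, job gives the robot as it stands.
- The arm moves only by the shell command python3 -m inch 'ROWS' [FORCE]. ROWS is JSON, one flat list of numbers, 5 for each row, row after row: the shift along the world's x, y, z in mm, then the turn about the world's z in degrees, then the opening in per cent of the stroke, from 0 (shut) to 100 (fully open). In form: [dx, dy, dz, yaw, hand, dx, dy, dz, yaw, hand, ...]. A call has 1 to 10 rows; each row is the pose to reach, as a shift and turn from the pose commanded when the call began; what a row does not reach only later rows make up. A row lasts 1/12 s, in which the tool goes at most 41.7 mm and 7.16 degrees, less where a joint would pass 70% of its speed; a pose out of reach is approached as far as the arm can. A call with a gripper value outside its range is refused whole. The fingers move at their own pace and stop on an object; FORCE is the grip in N (left out, the last holds). Time passes only in rows, so rows that repeat a pose let the fingers close. It gives the time, the measured TCP pose, the force, the opening and the grip force at its end, in the units of the state.
- robot.read_state(): the state, without advancing time (a new reading comes with each control period).
- read_camera(name): name is "scene" or "top"; returns a dict with "image" (480x640x3 uint8, blue, green, red), "K" (3x3 intrinsics, pixels), "extrinsics" (4x4, takes a point from world to camera coordinates). Camera axes: x right, y down, z forward; pixel columns grow to the right and rows downward; lengths in m; the calibration is good to about 2 mm. A picture is of the moment at which its call begins. There is no depth.
- job.close_job(): hands the job in; it is judged then, once.
The state is a dict: "t": time; "q": joint angles; "dq": joint speeds; "joint_torque": joint torques, N m; "tool_pos": TCP position; "orientation": TCP orientation; "force": force on the tool from outside, world axes, zero at the start; "wrist_torque": the same for the moment, N m; "opening": finger opening in m; "gripper_force": force on a finger pad.
Only numpy, scipy, OpenCV 4.12 (cv2) and the standard library are available. Lean on these libraries where they do the work, as an engineer would, in place of code of your own. Each camera call takes 0.05 s, during which the arm holds its last target. There are 200 camera calls.

TASK

Slide the blue circuit board along the inspection rest, out from under the bench magnifier, until it juts out over the rest's front edge by at least 30 mm while still lying flat on the rest. Then take it from there and lay it gently (not dropped) squarely and level on the four standoffs of the base unit, lined up with the green board below, and let go. Do not bump the magnifier, bear down hard on the board, or disturb the other things on the bench.

Things in the scene. Friction and masses are not known exactly. Their poses are not given: they have to be found in the camera images.
- rest_edge (a point): Middle of the top front edge of the inspection rest (see rest), at deck height, 60 mm above the bench. x points from the front edge, on the robot's side, level into the rest; y to its left, z up.
- rest: Fixed grey block 190 mm deep (x), 110 wide, 60 high; origin at its underside's centre, 95 mm behind the upright front face; axes as rest_edge. On the flat deck two rails, 8 mm high, 12 wide, run from 20 to 190 mm behind the front edge, inner faces at y = +-36 mm; an 8 mm high stop 184 mm behind the edge closes the far end. The first 20 mm of deck has no rails. The board starts between the rails.
- magnifier: Bench magnifier fixed over the rest: white frame, clear lens, 150 x 150 mm, 18 mm thick, level. Origin on its underside, 130 mm above the deck, 95 mm behind the rest's front edge; axes as the rest's. It covers from 30 to 180 mm behind that edge and 75 mm to each side; front and sides are open, so a tilted tool gets under it. Its post (to 220 mm above the bench) is 220 mm behind that edge.
- board_mid (a point): Centre (half-way up) of the blue circuit board: a loose rigid plate 120 mm long (x), 64 wide (y), 3 thick, about 45 g (30 to 65), no raised parts. Starts flat on the deck between the rails, 4 mm play each side, x along the rest's x, near end 40 to 55 mm behind the front edge, under the magnifier.
- board: The same board; origin at the centre of its underside, same axes. The deck is slick (friction about 0.3, half that of the fingers): pressed from above with about 5 to 15 N, a fingertip drags it along the deck. It tips if pressed where it juts out, or once its centre is past the edge.
- unit_top (a point): Centre of the four standoff tops of the base unit (see unit), 50 mm above the bench; x along the unit's long side, z up. The blue board belongs on the standoffs with its middle 1.5 mm above this point, its long axis along x, either way round.
- unit: Base unit, fixed: black plate 150 (x) by 90 mm, 12 high, with a green board 120 by 64 mm (top 15 mm above the bench), parts on it up to 27 mm above the bench, and four brass standoffs, 8 mm diameter, at x = +-52, y = +-24 mm, tops 50 mm above the bench. Origin at its underside's centre.
- spool: Bystander: red spool, 50 mm diameter, 40 mm high, standing between rest and unit; origin at its underside.
- driver: Bystander: screwdriver lying flat on the bench nearer the robot, less than 40 mm high; origin at its underside, x along it.
- flux: Bystander: amber bottle, 44 mm diameter, 85 mm high; origin at its underside.
- tin: Bystander: steel can, 60 mm diameter, 50 mm high; origin at its underside.
- tray: Bystander: blue divided parts tray, 90 by 120 mm, 30 mm high; origin at its underside.
- block: Bystander: wooden bit block 50 by 80 mm, 60 mm high with two bits; origin at its underside.
- jar: Bystander: clear jar with green cap, 54 mm diameter, 60 mm high; origin at its underside.
Things that resemble listed ones, but are neither listed nor needed, are in the scene too. What is shaped like the board but brown or turquoise is not meant.

How it is judged:
By the outcome, as a careful person would: the job done as asked, in the order asked, and still so for the second after the job is handed in, with the robot touching nothing.
It also fails if it takes over 72 s, if anything falls off the work surface, if the arm or the gripper's body presses on something with over 40 N, if the wrist force passes 120 N, or if a joint passes its speed limit or range.

## Working session

There is one attempt and no reset: what is moved stays moved. The work goes in short steps, Python scripts to look and compute and a shell command to move; the robot and the scene stay as the last step left them, time stands still between calls to the robot, and variables do not carry over. Pictures are saved under pics/ and viewed, at most 10 in all, crops included, and the job is handed in when it is done.

```bash
mkdir -p pics; ls; python3 - <<'E'
from plant import robot, read_camera
import cv2,numpy as np
for n in("scene","top"):
    c=read_camera(n); cv2.imwrite(f"pics/{n}0.png",c["image"]); np.savez(f"{n}.npz",K=c["K"],E=c["extrinsics"]); print(n,c["K"].round(1).tolist(),c["extrinsics"].round(3).tolist())
print(robot.read_state(), robot.grip_point_offset)
E
```

```text
pics
scene [[537.3, 0.0, 324.8], [0.0, 537.3, 238.6], [0.0, 0.0, 1.0]] [[-0.457, 0.889, 0.011, 0.246], [0.603, 0.319, -0.731, -0.251], [-0.654, -0.327, -0.682, 1.582], [0.0, 0.0, 0.0, 1.0]]
top [[524.5, 0.0, 316.4], [0.0, 524.5, 244.3], [0.0, 0.0, 1.0]] [[-0.028, -0.999, 0.017, -0.007], [-0.994, 0.026, -0.102, 0.584], [0.102, -0.02, -0.995, 1.529], [0.0, 0.0, 0.0, 1.0]]
{'t': 0.1, 'q': array([-1.40440902e+00,  1.31088673e-01,  1.48918112e+00,  1.84926503e-05,
        1.52302858e+00, -8.54129601e-02]), 'dq': array([-0.00086717,  0.00019296, -0.00361334, -0.00092882, -0.00084206,
        0.00083663]), 'joint_torque': array([ 1.82627820e-03, -5.61339927e+01, -4.93095875e+01,  7.71190692e-02,
        2.90496508e-02, -4.03159788e-05]), 'tool_pos': array([ 0.14942153, -0.58054946,  0.21768466]), 'orientation': array([-3.11503568e+00, -3.94267361e-01,  7.94158681e-05]), 'force': array([ 0.05982149, -0.25403801,  0.39407254]), 'wrist_torque': array([ 0.02194137, -0.0261143 , -0.02720027]), 'gripper_force': 0.0, 'opening': 0.09324046471590079} 0.0188
```

View pics/scene0.png

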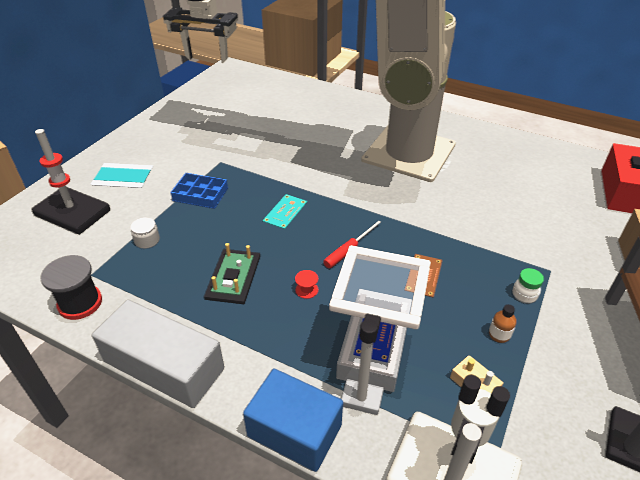

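View pics/top0.png

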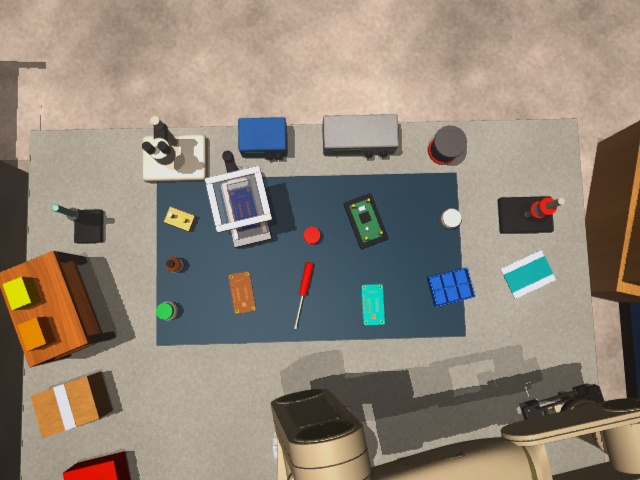

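The blue board lies under the magnifier at top px (241,202). Lookalikes are the brown board (242,293), the turquoise board (373,304), the green board in the unit (366,220), and the teal-lidded box (528,274). I choose the blue one under the lens and check it in a close crop.

```bash
cat > h.py <<'E'
import numpy as np,cv2
def cam(n):
    d=np.load(f"{n}.npz"); return d["K"],d["E"]
def ray(n,u,v,z):
    K,E=cam(n); R,t=E[:3,:3],E[:3,3]; c=-R.T@t; d=R.T@np.linalg.solve(K,[u,v,1.]); return c+d*(z-c[2])/d[2]
def proj(n,p):
    K,E=cam(n); q=E[:3,:3]@np.asarray(p,float)+E[:3,3]; q=K@q; return q[:2]/q[2]
def crop(img,u0,v0,w,h,s): return cv2.resize(img[v0:v0+h,u0:u0+w],None,fx=s,fy=s,interpolation=cv2.INTER_CUBIC)
E
python3 - <<'E'
import cv2; from h import *
t=cv2.imread("pics/top0.png"); s=cv2.imread("pics/scene0.png")
cv2.imwrite("pics/c1.png",crop(t,200,150,200,110,4))
cv2.imwrite("pics/c2.png",crop(s,200,230,240,180,10/3))
for n,u,v,z in [("rest",241,202,.06),("unit",366,220,.05),("spool",312,236,.04),("flux",174,264,.085),("bloc",179,218,.06),("drv",305,295,.02)]: print(n,ray("top",u,v,z).round(3))
E
```

```text
rest [0.711 0.195 0.06 ]
unit [ 0.65  -0.171  0.05 ]
spool [ 0.608 -0.011  0.04 ]
flux [0.533 0.384 0.085]
bloc [0.668 0.376 0.06 ]
drv [0.435 0.015 0.02 ]
```

View pics/c1.png

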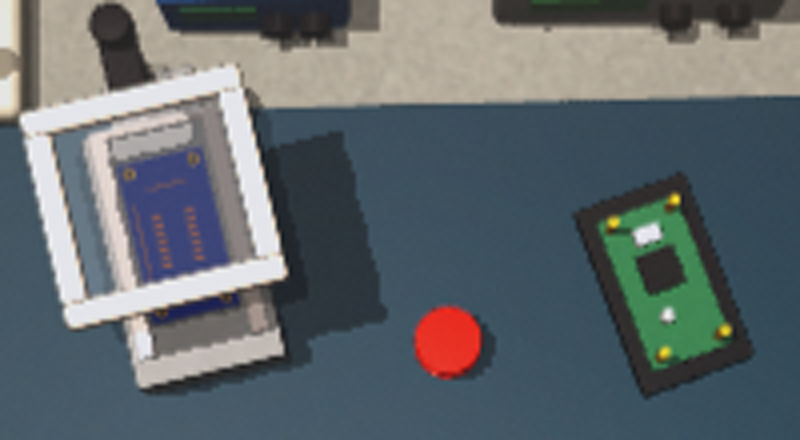

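View pics/c2.png

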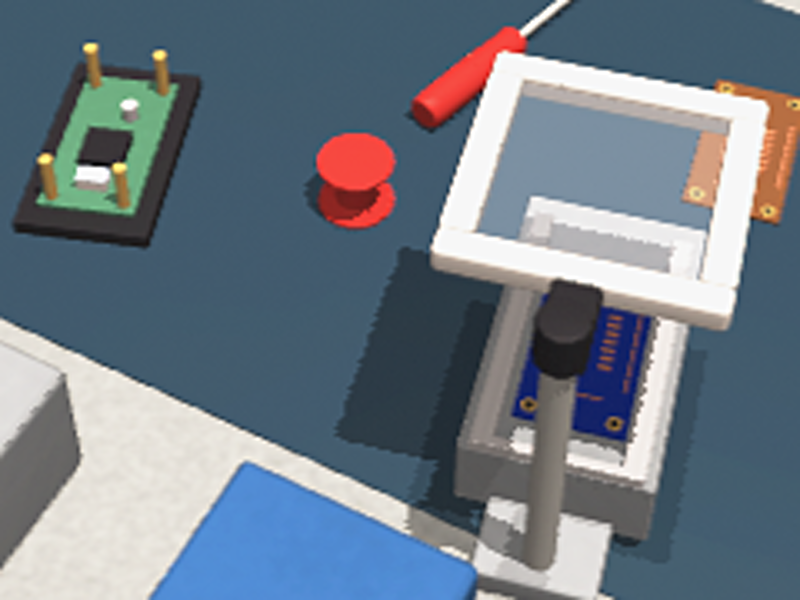

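```bash
python3 - <<'E'
from h import *
P=lambda L,z:np.array([ray("top",200+u/4-.4,150+v/4-.4,z)[:2] for u,v in L])
def fit(L,z,m):
    w=P(L,z); m=np.array(m,float); c=w.mean(0); A=(m-m.mean(0)).T@(w-c); a=np.arctan2(A[0,1]-A[1,0],A[0,0]+A[1,1])
    R=np.array([[np.cos(a),-np.sin(a)],[np.sin(a),np.cos(a)]]); return c-R@m.mean(0),a,np.linalg.norm((m@R.T+c-R@m.mean(0))-w,axis=1)
h=.075
c,a,r=fit([(20,117),(238,66),(287,272),(70,322)],.208,[(h,h),(h,-h),(-h,-h),(-h,h)])
print("mag",c,np.degrees(a),r.round(4))
d=np.array([np.cos(a),np.sin(a)]); print("edge",c-.095*d)
cu,au,ru=fit([(613,222),(674,200),(726,330),(665,354)],.05,[(.052,.024),(.052,-.024),(-.052,-.024),(-.052,.024)])
print("unit",cu,np.degrees(au),ru.round(4))
n=np.array([-d[1],d[0]]); e=c-.095*d
t=cv2.imread("pics/top0.png"); s=cv2.imread("pics/scene0.png")
I=[crop(t,200,150,200,110,4),crop(s,300,230,150,180,4)]
def L(pts,col):
    for k,(nm,u0,v0) in enumerate([("top",200,150),("scene",300,230)]):
        q=np.array([(proj(nm,(*(e+x*d+y*n),z))-[u0,v0])*4+1.5 for x,y,z in pts]).astype(int); cv2.polylines(I[k],[q],True,col,1)
L([(0,.055,.06),(.19,.055,.06),(.19,-.055,.06),(0,-.055,.06)],(0,255,0))
L([(0,.055,.06),(0,-.055,.06),(0,-.055,0),(0,.055,0)],(0,255,255))
L([(.02,.036,.068),(.184,.036,.068),(.184,-.036,.068),(.02,-.036,.068)],(255,0,255))
L([(.047,.032,.063),(.167,.032,.063),(.167,-.032,.063),(.047,-.032,.063)],(255,255,0))
o=np.zeros((600,800,3),np.uint8); a0=cv2.resize(I[0][:,:400],(400,440)); o[:440,:400]=a0; o[:480,400:800]=cv2.resize(I[1],(400,480)); cv2.imwrite("pics/fit.png",o)
E
```

```text
mag [0.69413359 0.1842339 ] 12.208933405161494 [0.0038 0.0042 0.0036 0.0051]
edge [0.60128222 0.16414357]
unit [ 0.65373945 -0.17429861] 19.36753391960347 [0.0007 0.0002 0.0003 0.0006]
```

View pics/fit.png

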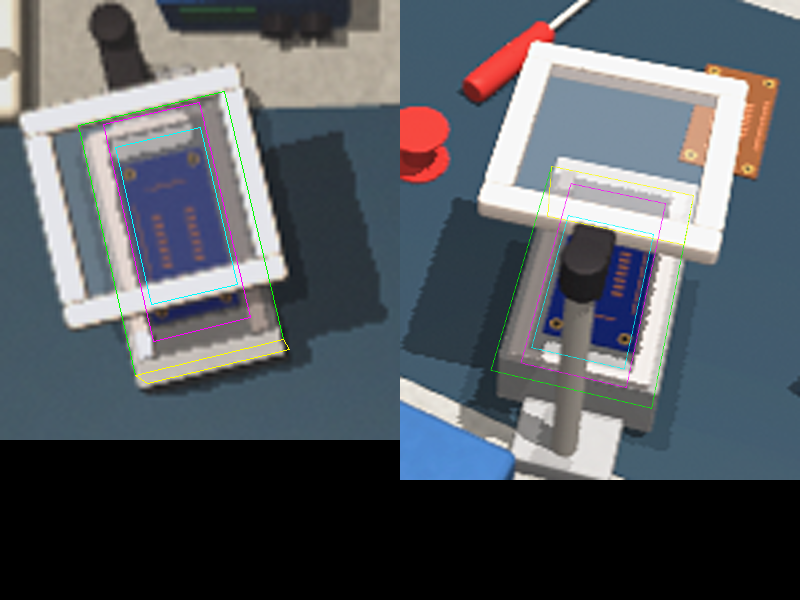

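The crop confirms the blue board, with four holes, under the lens. The rest's front edge is near c1 px (137,383)–(282,352), so the edge is about (0.597, 0.164) with a yaw of about 12.2°. The rows have no tilt, so I'll test in free air what happens at the edge of reach.

```bash
python3 -m inch '[10,-40,30,0,100, 20,-80,60,0,100, 30,-120,90,0,100, 40,-160,120,0,100, 50,-200,150,0,100, 60,-240,180,0,100, 70,-280,210,0,100, 80,-320,240,0,100, 90,-360,270,0,100, 100,-400,300,0,100]'; python3 -c "
from plant import robot;s=robot.read_state();print(s['q'].round(3),s['tool_pos'],s['orientation'])"; python3 -m inch '[0,0,0,0,100]'
```

```text
t: 0.93
tool_pos: [0.2027, -0.7964, 0.3815]
orientation: [3.096, 0.392, 0.005]
force: [-0.3, -0.8, 5.1]
opening: 0.0929
gripper_force: 0.0
[-1.385e+00  9.940e-01  2.200e-02  2.000e-03  2.105e+00 -6.500e-02] [ 0.20270916 -0.79637032  0.38147972] [3.09572492 0.39167269 0.0051809 ]
t: 1.02
tool_pos: [0.2027, -0.7967, 0.3806]
orientation: [3.096, 0.392, 0.005]
force: [-0.2, -0.1, -1.3]
opening: 0.093
gripper_force: 0.0
```

```bash
cat > s.py <<'E'
from plant import robot
import numpy as np
from scipy.spatial.transform import Rotation as R
s=robot.read_state(); r=R.from_rotvec(s['orientation']).as_matrix(); z=r[:,2]
print('t%.2f'%s['t'],'q',s['q'].round(3),'p',s['tool_pos'].round(4),'z',z.round(3),'y',r[:,1].round(3),'tilt%.1f head%.1f'%(np.degrees(np.arccos(-z[2])),np.degrees(np.arctan2(z[1],z[0]))),'F',s['force'].round(1),'T',s['wrist_torque'].round(2),'o%.4f g%.1f'%(s['opening'],s['gripper_force']))
E
python3 s.py; python3 -m inch '[7,-30,30,0,100, 7,-30,60,0,100, 7,-30,90,0,100, 7,-30,120,0,100]'>/dev/null; python3 s.py;  python3 -m inch '[0,0,30,0,100, 0,0,60,0,100, 0,0,90,0,100, 0,0,120,0,100]' >/dev/null; python3 s.py
```

```text
t1.02 q [-1.385e+00  9.920e-01  2.600e-02  2.000e-03  2.102e+00 -6.500e-02] p [ 0.2027 -0.7967  0.3806] z [ 0.006 -0.021 -1.   ] y [ 0.249 -0.968  0.021] tilt1.2 head-73.8 F [-0.2 -0.1 -1.3] T [-0.    0.03 -0.  ] o0.0930 g0.0
t1.35 q [-1.389  0.902  0.022  0.005  2.147 -0.067] p [ 0.196  -0.7721  0.455 ] z [ 0.017 -0.069 -0.998] y [ 0.249 -0.966  0.071] tilt4.1 head-76.1 F [-0.4 -1.   0.4] T [0.01 0.01 0.01] o0.0931 g0.0
t1.68 q [-1.393  0.805  0.022  0.009  2.212 -0.069] p [ 0.1859 -0.7321  0.5278] z [ 0.025 -0.099 -0.995] y [ 0.248 -0.963  0.102] tilt5.9 head-76.0 F [-0.4 -0.5  0.1] T [ 0.04  0.03 -0.01] o0.0929 g0.0
```

At the reach limit the commanded pose takes on a tilt and keeps it, and each push adds more. First I'll bring the tool back to vertical at the inner limit. Then I'll yaw 90° there and tilt again at the outer limit, so the jaws close level.

```bash
python3 -m inch '[-10,40,-10,0,100,-20,80,-20,0,100,-30,120,-30,0,100,-40,160,-40,0,100,-50,200,-50,0,100,-60,240,-60,0,100,-70,280,-70,0,100,-80,320,-80,0,100,-90,360,-90,0,100,-100,390,-100,0,100]'>/dev/null; python3 s.py;  python3 -m inch '[-8,30,0,0,100,-16,60,0,0,100,-24,90,0,0,100,-32,120,0,0,100]' >/dev/null; python3 s.py
```

```text
t2.52 q [-1.446 -0.348  1.517  0.012  1.873 -0.123] p [ 0.1108 -0.4344  0.449 ] z [ 0.024 -0.096 -0.995] y [ 0.248 -0.964  0.099] tilt5.7 head-75.9 F [-0.5 -0.3  0.7] T [ 0.03  0.02 -0.05] o0.0933 g0.0
t2.85 q [-1.504 -0.672  1.73   0.019  1.986 -0.177] p [ 0.0788 -0.3148  0.4493] z [ 0.024 -0.096 -0.995] y [ 0.248 -0.964  0.099] tilt5.7 head-76.1 F [-0.   0.1  1.6] T [ 0.05 -0.02 -0.  ] o0.0929 g0.0
```

```bash
python3 -m inch '[-8,30,0,0,100,-16,60,0,0,100,-24,90,0,0,100,-32,120,0,0,100]' >/dev/null; python3 s.py; python3 -m inch '[-8,30,0,0,100,-8,30,0,0,100]' >/dev/null; python3 s.py
```

```text
t3.18 q [-1.604 -0.892  1.812  0.025  2.157 -0.271] p [ 0.0517 -0.2164  0.4592] z [ 0.018 -0.064 -0.998] y [ 0.248 -0.966  0.066] tilt3.8 head-73.9 F [ 0.  -0.5 -1. ] T [-0.    0.06 -0.01] o0.0929 g0.0
t3.35 q [-1.619 -0.893  1.781  0.02   2.199 -0.287] p [ 0.0477 -0.2038  0.4741] z [ 0.014 -0.055 -0.998] y [ 0.248 -0.967  0.057] tilt3.3 head-76.0 F [-0.2 -0.3  0.5] T [-0.   -0.01 -0.  ] o0.0930 g0.0
```

```bash
python3 -m inch '[-10,40,0,0,100,-10,40,-40,0,100,-10,40,-80,0,100,-10,40,-120,0,100]' >/dev/null; python3 s.py; python3 -m inch '[-10,40,0,0,100,-20,80,0,0,100,-20,80,0,0,100]' >/dev/null; python3 s.py
```

```text
t3.68 q [-1.586 -0.893  1.89   0.009  2.117 -0.262] p [ 0.0509 -0.2217  0.4207] z [ 0.008 -0.027 -1.   ] y [ 0.249 -0.968  0.028] tilt1.6 head-74.2 F [-0.8 -0.3  0.3] T [0.02 0.   0.02] o0.0927 g0.0
t3.93 q [-1.616e+00 -8.930e-01  1.833e+00 -1.000e-03  2.213e+00 -2.980e-01] p [ 0.0423 -0.1938  0.449 ] z [-0.    0.01 -1.  ] y [ 0.25  -0.968 -0.01 ] tilt0.6 head90.1 F [ 0.5 -0.2  1.3] T [-0.03  0.02 -0.06] o0.0928 g0.0
```

```bash
python3 -m inch '[40,5,0,0,100,80,10,0,0,100,120,15,0,0,100,160,20,0,0,100,200,25,0,0,100,240,30,0,0,100,280,40,0,0,100,310,70,10,0,100,335,100,20,0,100,360,130,30,0,100]'>/dev/null; python3 s.py; python3 -m inch '[30,28,0,0,100,60,56,0,0,100,90,84,0,0,100,120,112,0,0,100,150,140,0,0,100,180,168,0,0,100,200,190,0,0,100,200,190,0,0,100,200,190,0,0,100]' 0 >/dev/null || python3 -m inch '[30,28,0,0,100,60,56,0,0,100,90,84,0,0,100,120,112,0,0,100,150,140,0,0,100,180,168,0,0,100,200,190,0,0,100,200,190,0,0,100,200,190,0,0,100]'; python3 s.py
```

```text
t4.77 q [-0.361 -0.378  1.495  0.012  2.027  0.963] p [ 0.3818 -0.0851  0.471 ] z [ 0.002  0.011 -1.   ] y [ 0.249 -0.968 -0.01 ] tilt0.6 head82.2 F [ 0.5 -0.6  1.2] T [-0.05 -0.03 -0.01] o0.0930 g0.0
t5.52 q [0.084 0.15  1.01  0.013 1.981 1.406] p [0.5807 0.1047 0.47  ] z [-0.001  0.012 -1.   ] y [ 0.251 -0.968 -0.011] tilt0.7 head92.7 F [ 0.2 -0.5 -0.4] T [ 0.01 -0.    0.02] o0.0930 g0.0
```

```bash
python3 -m inch '[39,9,0,0,100,78,18,0,0,100,117,26,0,0,100,156,34,0,0,100,195,42,0,0,100,234,51,0,0,100,273,59,0,0,100,312,67,0,0,100,351,76,0,0,100,390,84,0,0,100]'>/dev/null; python3 s.py; python3 -m inch '[30,7,30,0,100,60,13,60,0,100,90,20,90,0,100,120,26,120,0,100,150,32,150,0,100,180,39,180,0,100]' >/dev/null; python3 s.py
```

```text
t6.35 q [0.119 0.949 0.023 0.016 2.129 1.447] p [0.7947 0.1516 0.417 ] z [ 0.038  0.018 -0.999] y [ 0.249 -0.969 -0.008] tilt2.4 head25.7 F [ 0.2 -0.6  0.6] T [-0.08  0.07  0.02] o0.0930 g0.0
t6.85 q [0.122 0.909 0.022 0.019 2.135 1.452] p [0.7876 0.154  0.4496] z [ 0.073  0.026 -0.997] y [ 0.249 -0.968 -0.007] tilt4.4 head19.3 F [-1.4  0.1 -0.5] T [-0.02  0.06  0.02] o0.0929 g0.0
```

```bash
python3 -m inch '[0,0,40,0,100,0,0,80,0,100,0,0,120,0,100,0,0,160,0,100,0,0,200,0,100]'>/dev/null; python3 s.py; python3 -m inch '[40,8,0,0,100,80,17,0,0,100,120,25,0,0,100,160,34,0,0,100,200,42,0,0,100]' >/dev/null; python3 s.py
```

```text
t7.27 q [0.114 0.777 0.022 0.025 2.237 1.45 ] p [0.7267 0.1424 0.5474] z [ 0.102  0.031 -0.994] y [ 0.249 -0.969 -0.005] tilt6.1 head17.1 F [-0.4  0.3  0.4] T [ 0.02  0.09 -0.02] o0.0929 g0.0
t7.68 q [0.123 0.866 0.023 0.025 2.115 1.457] p [0.788  0.1567 0.4847] z [ 0.134  0.038 -0.99 ] y [ 0.249 -0.969 -0.003] tilt8.0 head15.8 F [ 0.6 -1.  -0.2] T [ 0.    0.01 -0.  ] o0.0929 g0.0
```

```bash
for i in 1 2 ; do python3 -m inch '[0,0,40,0,100,0,0,80,0,100,0,0,120,0,100,0,0,160,0,100,0,0,200,0,100,40,7,200,0,100,80,14,200,0,100,120,21,160,0,100,160,28,120,0,100,200,35,80,0,100]'>/dev/null; python3 s.py; done;  python3 -m inch '[40,7,0,0,100,80,14,0,0,100,120,21,0,0,100,160,28,0,0,100,200,35,0,0,100,200,35,-40,0,100,200,35,-80,0,100]' >/dev/null; python3 s.py
```

```text
t8.52 q [0.117 0.81  0.023 0.029 2.14  1.455] p [0.7692 0.1514 0.527 ] z [ 0.163  0.044 -0.986] y [ 0.248 -0.969 -0.002] tilt9.7 head15.0 F [-0.1  0.1 -0. ] T [0.04 0.04 0.03] o0.0931 g0.0
t9.35 q [0.112 0.762 0.024 0.033 2.158 1.454] p [0.7522 0.1469 0.5629] z [ 0.192  0.049 -0.98 ] y [ 0.248 -0.969 -0.   ] tilt11.4 head14.4 F [ 0.3 -0.2 -0.1] T [-0.    0.07  0.02] o0.0929 g0.0
t9.93 q [0.117 0.895 0.022 0.032 1.991 1.454] p [0.8389 0.1613 0.4696] z [ 0.226  0.056 -0.972] y [ 0.248 -0.969  0.002] tilt13.5 head13.8 F [-0.3  0.2  0. ] T [-0.08  0.08 -0.01] o0.0927 g0.0
```

```bash
python3 -m inch '[0,0,40,0,100,0,0,80,0,100,0,0,120,0,100]'>/dev/null; python3 s.py;python3 -m inch '[40,7,0,0,100,80,14,0,0,100,120,21,0,0,100]'>/dev/null; python3 s.py; python3 -m inch '[40,7,-40,0,100,80,14,-80,0,100]' >/dev/null; python3 s.py;  python3 -m inch '[0,0,41,0,100]' >/dev/null; python3 s.py; python3 -m inch '[41,7,0,0,100]' >/dev/null; python3 s.py
```

```text
t10.18 q [0.112 0.807 0.023 0.037 2.05  1.454] p [0.8017 0.1543 0.537 ] z [ 0.253  0.061 -0.966] y [ 0.247 -0.969  0.003] tilt15.1 head13.6 F [-0.3 -0.5  1.5] T [-0.04  0.14  0.02] o0.0931 g0.0
t10.43 q [0.114 0.859 0.024 0.037 1.957 1.454] p [0.8453 0.1615 0.5026] z [ 0.291  0.068 -0.954] y [ 0.247 -0.969  0.006] tilt17.4 head13.2 F [-0.1 -0.3 -0.6] T [-0.05  0.21  0.02] o0.0929 g0.0
t10.60 q [0.117 0.945 0.023 0.036 1.86  1.453] p [0.8925 0.1697 0.4389] z [ 0.303  0.07  -0.951] y [ 0.247 -0.969  0.007] tilt18.1 head13.0 F [-0.6 -0.1 -0.4] T [-0.01  0.11 -0.01] o0.0932 g0.0
t10.68 q [0.116 0.943 0.038 0.038 1.881 1.454] p [0.8836 0.1677 0.429 ] z [ 0.27   0.067 -0.96 ] y [ 0.246 -0.969  0.001] tilt16.2 head14.0 F [  3.8   0.2 -16.1] T [-0.11  0.19  0.01] o0.0930 g0.0
t10.77 q [0.116 0.938 0.022 0.039 1.841 1.454] p [0.8986 0.1701 0.448 ] z [ 0.328  0.076 -0.942] y [ 0.246 -0.969  0.008] tilt19.6 head13.0 F [-0.5  0.2  7.9] T [0.01 0.04 0.02] o0.0931 g0.0
```

```bash
python3 -m inch '[0,0,40,0,100,0,0,80,0,100,0,0,120,0,100]'>/dev/null; python3 s.py;python3 -m inch '[40,7,0,0,100,80,14,0,0,100,120,21,0,0,100]'>/dev/null; python3 -m inch '[0,0,40,0,100,0,0,80,0,100,0,0,120,0,100]'>/dev/null; python3 s.py;python3 -m inch '[40,7,0,0,100,80,14,0,0,100,120,21,0,0,100]'>/dev/null; python3 -m inch '[40,7,0,0,100,80,14,0,0,100,120,21,0,0,100]'>/dev/null; python3 s.py; python3 -m inch '[0,0,40,0,100,0,0,80,0,100,0,0,120,0,100]'>/dev/null; python3 s.py;python3 -m inch '[40,7,0,0,100,80,14,0,0,100,120,21,0,0,100]'>/dev/null; python3 s.py
```

```text
t11.02 q [0.111 0.838 0.022 0.044 1.898 1.454] p [0.8622 0.1636 0.5299] z [ 0.367  0.083 -0.926] y [ 0.245 -0.969  0.011] tilt22.1 head12.7 F [-0.3  0.8  1. ] T [-0.03  0.16 -0.03] o0.0928 g0.0
t11.52 q [0.109 0.804 0.022 0.049 1.86  1.455] p [0.8675 0.1639 0.5653] z [ 0.431  0.094 -0.897] y [ 0.243 -0.97   0.015] tilt26.2 head12.4 F [ 0.3 -0.4  0.8] T [-0.04  0.15  0.  ] o0.0931 g0.0
t12.02 q [0.113 0.918 0.023 0.05  1.67  1.453] p [0.9535 0.1784 0.4927] z [ 0.496  0.106 -0.862] y [ 0.241 -0.97   0.019] tilt30.5 head12.1 F [-0.2  0.1  0.1] T [-0.08  0.26  0.02] o0.0927 g0.0
t12.27 q [0.108 0.827 0.022 0.055 1.727 1.455] p [0.9165 0.1718 0.5688] z [ 0.526  0.112 -0.843] y [ 0.24  -0.971  0.021] tilt32.5 head12.0 F [-0.   0.   1.2] T [-0.04  0.23  0.04] o0.0929 g0.0
t12.52 q [0.111 0.885 0.024 0.055 1.629 1.454] p [0.9599 0.1791 0.5336] z [ 0.558  0.117 -0.822] y [ 0.238 -0.971  0.023] tilt34.7 head11.9 F [-0.1  0.2 -0.5] T [-0.08  0.3  -0.02] o0.0928 g0.0
```

```bash
python3 -m inch '[0,0,40,0,100,0,0,80,0,100,0,0,120,0,100]'>/dev/null;python3 -m inch '[40,8,0,0,100,80,17,0,0,100,120,25,0,0,100]'>/dev/null; python3 -m inch '[-5,-1,0,0,0,-40,-8,0,0,0]'; python3 s.py
python3 - <<'E'
from plant import read_camera
from h import *
c=read_camera("top"); K,E=c["K"],c["extrinsics"]
cv2.imwrite("pics/top1.png",c["image"])
E
```

```text
t: 13.18
tool_pos: [0.9502, 0.1791, 0.5592]
orientation: [-2.896, -0.36, -1.007]
force: [2.5, 0.7, -1.3]
opening: 0.0842
gripper_force: 0.0
t13.18 q [0.11  0.696 0.29  0.06  1.492 1.449] p [0.9502 0.1791 0.5592] z [ 0.605  0.127 -0.786] y [ 0.236 -0.971  0.025] tilt38.2 head11.8 F [ 2.5  0.7 -1.3] T [-0.02  0.26 -0.02] o0.0842 g0.0
```

```bash
python3 -m inch '[40,8,20,0,0,80,17,40,0,0,120,25,60,0,0]'>/dev/null;python3 -m inch '[0,0,40,0,0,0,0,80,0,0,0,0,120,0,0]'>/dev/null;python3 -m inch '[40,8,0,0,0,80,17,0,0,0,120,25,0,0,0]'>/dev/null;python3 -m inch '[40,8,0,0,0,80,17,0,0,0,120,25,0,0,0]'>/dev/null; python3 s.py
python3 - <<'E'
from h import *
e=np.array([.5965,.1635]); a=np.radians(12.2); d=np.array([np.cos(a),np.sin(a)]); n=np.array([-d[1],d[0]])
for nm,u,v,z in [("nearend",200+200/4,150+313/4,.063),("holeL",200+163/4,150+313/4,.063),("holeR",200+228/4,150+297/4,.063),("farL",200+122/4,150+160/4,.063),("farR",200+205/4,150+147/4,.063),("edgeL",200+137/4,150+383/4,.06),("edgeR",200+283/4,150+352/4,.06)]:
    p=ray("top",u,v,z)[:2]-e; print(nm,(p+e).round(3),(p@d).round(4),(p@n).round(4))
E
```

```text
t14.23 q [0.122 0.907 0.022 0.06  1.389 1.461] p [1.0306 0.2002 0.5717] z [ 0.72   0.148 -0.678] y [ 0.23  -0.973  0.033] tilt47.3 head11.6 F [-0.  -0.4 -0.6] T [-0.09  0.34  0.02] o0.0017 g0.0
nearend [0.632 0.169] 0.0363 -0.0018
holeL [0.633 0.196] 0.0427 0.0243
holeR [0.644 0.149] 0.043 -0.0243
farL [0.747 0.225] 0.16 0.028
farR [0.755 0.164] 0.1552 -0.0332
edgeL [0.583 0.216] -0.0023 0.0544
edgeR [0.603 0.11 ] -0.0054 -0.0537
```

```bash
python3 -m inch '[-39,-4,-8,0,0,-78,-8,-16,0,0,-117,-12,-24,0,0,-156,-16,-32,0,0,-195,-20,-40,0,0,-234,-24,-50,0,0,-273,-28,-60,0,0,-312,-32,-70,0,0,-351,-36,-80,0,0,-390,-40,-90,0,0]'>/dev/null; python3 s.py; python3 -m inch '[-39,-4,-8,0,0,-78,-8,-16,0,0,-115,-12,-25,0,0,-120,-13,-65,0,0,-120,-13,-105,0,0,-120,-13,-145,0,0,-120,-13,-185,0,0,-120,-13,-185,0,0]'>/dev/null; python3 s.py
```

```text
t15.07 q [ 0.135 -0.235  1.54   0.059  1.008  1.449] p [0.7261 0.1688 0.508 ] z [ 0.723  0.148 -0.675] y [ 0.23  -0.973  0.033] tilt47.6 head11.6 F [-0.2  0.1  1.1] T [-0.09  0.3  -0.04] o0.0005 g0.0
t15.73 q [ 0.144 -0.597  2.157  0.061  0.773  1.442] p [0.6035 0.1554 0.3073] z [ 0.709  0.146 -0.69 ] y [ 0.231 -0.972  0.032] tilt46.4 head11.6 F [-1.7 -0.1 -4.3] T [-0.14  0.52 -0.03] o0.0007 g0.0
```

```bash
python3 -m inch '[-30,-3,0,0,0,-60,-6,0,0,0,-90,-9,0,0,0,-90,-9,0,0,0]'>/dev/null; python3 s.py; python3 -m inch '[0,0,-35,0,0,0,0,-70,0,0,0,0,-105,0,0,0,0,-140,0,0,0,0,-175,0,0,0,0,-205,0,0,0,0,-205,0,0]'>/dev/null; python3 s.py
```

```text
t16.07 q [ 0.169 -0.892  2.297  0.028  0.921  1.487] p [0.5257 0.1505 0.3218] z [ 0.714  0.145 -0.685] y [ 0.23  -0.973  0.033] tilt46.7 head11.5 F [ 0.   1.2 -0.7] T [-0.12  0.35  0.03] o0.0006 g0.0
t16.65 q [ 0.188 -0.575  2.495  0.012  0.43   1.505] p [0.5468 0.158  0.1153] z [ 0.698  0.138 -0.703] y [ 0.228 -0.973  0.035] tilt45.4 head11.2 F [-1.8  0.  -0.9] T [-0.07  0.37  0.02] o0.0002 g0.0
```

```bash
python3 -m inch '[10,0,-15,0,0,20,0,-30,0,0,30,2,-40,0,0,50,6,-40,0,0,70,10,-40,0,0,70,10,-40,0,0]'; python3 s.py
python3 - <<'E'
from plant import read_camera
from h import *
c=read_camera("top"); cv2.imwrite("pics/t2.png",crop(c["image"],200,150,130,120,3)); d=read_camera("scene")
o=np.hstack([crop(c["image"],200,150,100,120,4),crop(d["image"],320,200,100,120,4)]); cv2.imwrite("pics/in1.png",o)
E
```

```text
t: 17.15
tool_pos: [0.6248, 0.1691, 0.0879]
orientation: [-2.815, -0.345, -1.212]
force: [0.4, 0.3, 0.8]
opening: 0.0005
gripper_force: 0.0
t17.15 q [ 0.178 -0.208  2.304  0.05   0.236  1.461] p [0.6248 0.1691 0.0879] z [ 0.71  0.14 -0.69] y [ 0.227 -0.973  0.036] tilt46.4 head11.1 F [0.4 0.3 0.8] T [-0.05  0.27 -0.01] o0.0005 g0.0
```

View pics/in1.png

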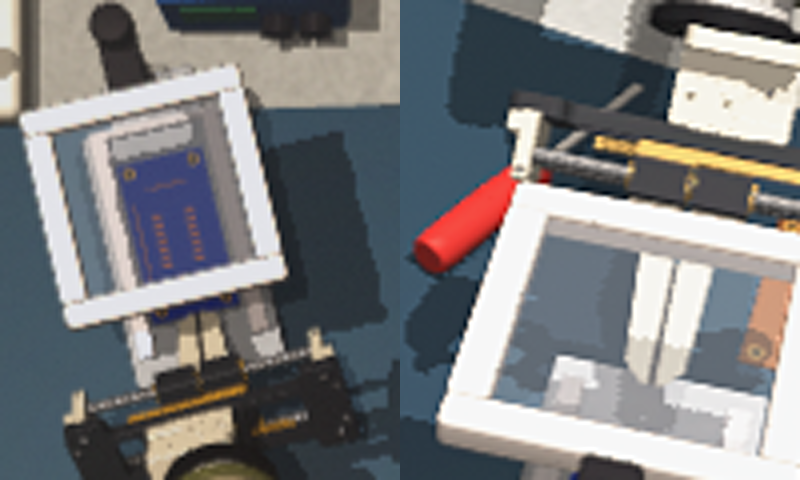

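The top view shows the shut fingers entering under the frame along the rail axis, with the tips near px (200,325). The body is clear in front of the frame. Continuing in and pressing.

```bash
python3 -m inch '[10,2,-8,0,0,20,4,-13,0,0,30,7,-13,0,0,41,9,-13,0,0,41,9,-13,0,0]'>/dev/null; python3 s.py; python3 -m inch '[0,0,-2,0,0,0,0,-4,0,0,0,0,-5,0,0,0,0,-5,0,0]'>/dev/null; python3 s.py
```

```text
t17.67 q [ 0.183 -0.053  2.2    0.047  0.189  1.466] p [0.6617 0.1776 0.0716] z [ 0.707  0.14  -0.693] y [ 0.227 -0.973  0.036] tilt46.1 head11.2 F [0.5 0.5 0.3] T [-0.06  0.35 -0.01] o0.0005 g0.0
t18.00 q [ 0.183 -0.044  2.203  0.051  0.173  1.463] p [0.6623 0.1778 0.0687] z [ 0.711  0.14  -0.689] y [ 0.227 -0.973  0.036] tilt46.4 head11.2 F [-4.6 -1.5 15.6] T [ 0.16 -1.13 -0.06] o0.0006 g7.5
```

```bash
python3 -m inch '[-3,-0.6,0.5,0,0,-8,-1.7,0.5,0,0,-14,-3,0.5,0,0,-20,-4.3,0.5,0,0,-20,-4.3,0.5,0,0]'>/dev/null; python3 s.py; python3 - <<'E'
from plant import read_camera
from h import *
c=read_camera("top"); cv2.imwrite("pics/d1.png",c["image"])
im=c["image"].astype(int); m=((im[...,0]>im[...,2]+60)&(im[...,0]>im[...,1]+50))[160:245,215:275]; ys,xs=np.where(m); print(ys.min()+160,ys.max()+160,np.argwhere(m).mean(0)+[160,215])
i0=cv2.imread("pics/top0.png").astype(int); m=((i0[...,0]>i0[...,2]+60)&(i0[...,0]>i0[...,1]+50))[160:245,215:275]; ys,xs=np.where(m); print(ys.min()+160,ys.max()+160,np.argwhere(m).mean(0)+[160,215])
E
```

```text
t18.42 q [ 0.181 -0.106  2.26   0.056  0.178  1.457] p [0.6417 0.1734 0.0688] z [ 0.711  0.14  -0.689] y [ 0.227 -0.973  0.036] tilt46.4 head11.2 F [-2.4  0.1 13. ] T [ 0.17 -0.98 -0.04] o0.0005 g6.3
228 232 [230. 248.]Traceback (most recent call last):
  File "<stdin>", line 5, in <module>
    return umr_minimum(a, axis, None, out, keepdims, initial, where)
ValueError: zero-size array to reduction operation minimum which has no identity
```

```bash
python3 -m inch '[-6,-1.3,0,0,0,-12,-2.6,0,0,0,-18,-3.9,0,0,0,-24,-5.2,0,0,0,-30,-6.5,0,0,0,-30,-6.5,0,0,0]'>/dev/null; python3 s.py; python3 - <<'E'
from plant import read_camera
from h import *
c=read_camera("top"); d=read_camera("scene")
o=np.hstack([crop(c["image"],200,160,100,110,4),crop(d["image"],320,200,100,110,4)]); cv2.imwrite("pics/in2.png",o)
E
```

```text
t18.97 q [ 0.178 -0.203  2.344  0.063  0.19   1.448] p [0.6117 0.1669 0.0688] z [ 0.711  0.14  -0.689] y [ 0.227 -0.973  0.036] tilt46.4 head11.2 F [-2.4 -0.9 13.2] T [ 0.17 -0.94 -0.06] o0.0005 g6.6
```

View pics/in2.png

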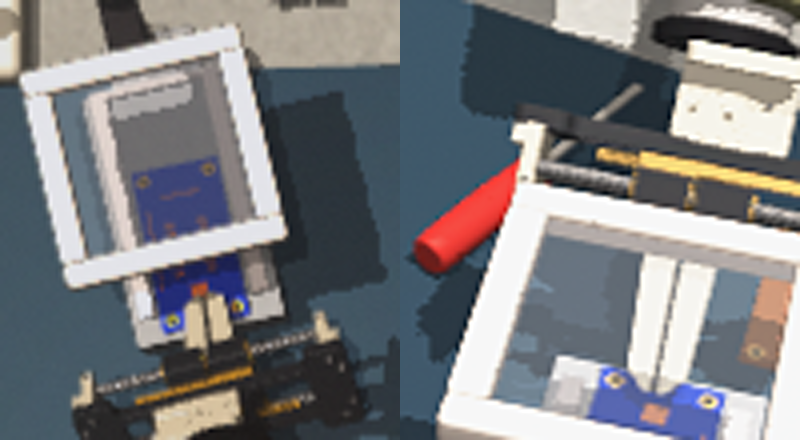

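```bash
cat > b.py <<'E'
from h import *
import sys
def board(pts,z=.063):
    e=np.array([.593,.163]); a=np.radians(12.2); d=np.array([np.cos(a),np.sin(a)]); n=np.array([-d[1],d[0]])
    w=np.array([ray("top",u-.4,v-.4,z)[:2] for u,v in pts]); 
    for p in w: print(p.round(4),((p-e)@d).round(4),((p-e)@n).round(4))
    return w
E
python3 - <<'E'
from b import *
board([(200+143/4,160+182/4),(200+208/4,160+168/4),(200+172/4,160+321/4),(200+238/4,160+305/4)])
E
python3 -m inch '[0,0,8,0,0,12,2.5,8,0,0,25,5.3,8,0,0,40,8.4,8,0,0,53,11.4,8,0,0,53,11.4,4,0,0,53,11.4,2,0,0]'>/dev/null; python3 s.py
```

```text
[0.7018 0.2111] 0.1165 0.024
[0.7109 0.1635] 0.1154 -0.0244
[0.599  0.1914] 0.0118 0.0265
[0.6094 0.1433] 0.0119 -0.0227
t19.65 q [ 0.183 -0.038  2.195  0.049  0.178  1.465] p [0.6642 0.1782 0.0686] z [ 0.709  0.14  -0.692] y [ 0.227 -0.973  0.036] tilt46.2 head11.2 F [-6.6 -2.5 20.5] T [ 0.21 -1.28 -0.05] o0.0003 g10.1
```

```bash
python3 -m inch '[-2,-0.4,1.2,0,0,-7,-1.5,1.2,0,0,-13,-2.8,1.2,0,0,-19,-4.1,1.2,0,0,-25,-5.4,1.2,0,0,-25,-5.4,1.2,0,0]'>/dev/null; python3 s.py;  python3 -m inch '[-6,-1.3,0,0,0,-12,-2.6,0,0,0,-18,-3.9,0,0,0,-24,-5.2,0,0,0,-24,-5.2,0,0,0]'>/dev/null; python3 s.py; python3 - <<'E'
from plant import read_camera
from h import *
c=read_camera("top"); d=read_camera("scene")
o=np.hstack([crop(c["image"],200,160,100,110,4),crop(d["image"],320,200,100,110,4)]); cv2.imwrite("pics/in3.png",o)
E
```

```text
t20.15 q [ 0.181 -0.119  2.268  0.055  0.187  1.458] p [0.6373 0.1725 0.0689] z [ 0.707  0.14  -0.693] y [ 0.227 -0.973  0.036] tilt46.1 head11.2 F [-3.1 -1.8  8.8] T [ 0.08 -0.49  0.03] o0.0000 g4.7
t20.57 q [ 0.179 -0.197  2.336  0.06   0.198  1.451] p [0.6134 0.1673 0.0689] z [ 0.708  0.14  -0.693] y [ 0.227 -0.973  0.036] tilt46.2 head11.2 F [-2.4 -0.7 10.3] T [ 0.09 -0.53  0.  ] o0.0005 g4.8
```

View pics/in3.png

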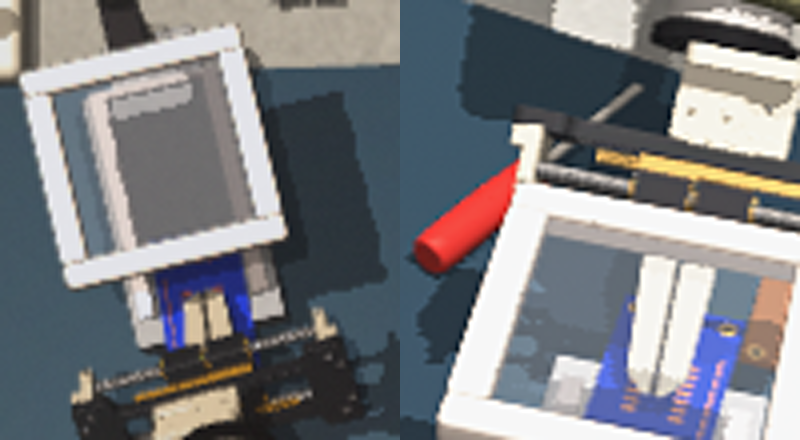

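The board juts out about 47 mm, flat, with the fingertip still behind the edge. Now lift off, open, and straddle the jutting part.

```bash
python3 -m inch '[0,0,10,0,0,0,0,20,0,0,0,0,32,0,30,-12,-3,32,0,100,-24,-5,32,-1,100,-33,-7,32,-1,100,-33,-7,32,-1,100,-33,-7,32,-1,100,-33,-7,32,-1,100]'; python3 s.py
python3 - <<'E'
from plant import read_camera
from h import *
c=read_camera("top"); d=read_camera("scene")
o=np.hstack([crop(c["image"],200,160,100,110,4),crop(d["image"],320,200,100,110,4)]); cv2.imwrite("pics/in4.png",o)
E
```

```text
t: 21.42
tool_pos: [0.5798, 0.1602, 0.0982]
orientation: [-2.83, -0.323, -1.203]
force: [-0.0, -0.8, 0.0]
opening: 0.0428
gripper_force: 0.0
t21.42 q [ 0.19  -0.394  2.419 -0.028  0.317  1.556] p [0.5798 0.1602 0.0982] z [ 0.706  0.127 -0.696] y [ 0.21  -0.977  0.036] tilt45.9 head10.2 F [-0.  -0.8  0. ] T [-0.07  0.21 -0.02] o0.0428 g0.0
```

View pics/in4.png

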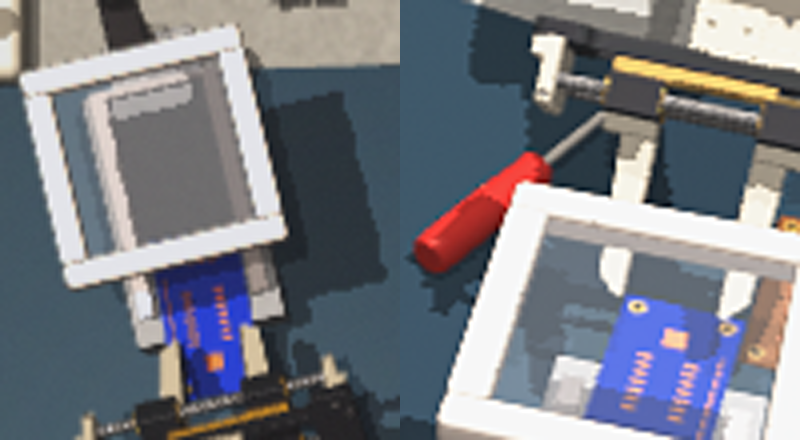

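```bash
python3 -m inch '[0,0,0,0,100,0,0,0,0,100,0,0,0,0,100,0,0,0,0,100,0,0,0,0,100,0,0,0,0,100,0,0,0,0,100,0,0,0,0,100]'|grep open; python3 s.py
python3 - <<'E'
from h import *
K,E=cam("scene")
for u,v in [(320+237/4,200+306/4),(320+327/4,200+329/4)]:
    p=ray("scene",u-.4,v-.4,.063); print(p.round(4))
E
```

```text
opening: 0.0929
t22.18 q [ 0.19  -0.393  2.418 -0.028  0.317  1.557] p [0.5798 0.1602 0.098 ] z [ 0.706  0.127 -0.697] y [ 0.21  -0.977  0.036] tilt45.8 head10.2 F [-0.1  0.1 -0.3] T [-0.03  0.37  0.01] o0.0929 g0.0
[0.553  0.1345 0.063 ]
[0.5462 0.1825 0.063 ]
```

```bash
python3 -m inch '[0,0,-15,0,100,0,0,-30,0,100,0,0,-40,0,100,0,0,-49,0,100,0,0,-49,0,100]'>/dev/null; python3 s.py; python3 -m inch '[0,0,0,0,60,0,0,0,0,60,0,0,0,0,60,0,0,0,0,60,0,0,0,0,60,0,0,0,0,60,0,0,0,0,60,0,0,0,0,60]' 30 >/dev/null; python3 s.py
```

```text
t22.60 q [ 0.19  -0.252  2.427 -0.052  0.17   1.582] p [0.5782 0.1598 0.0463] z [ 0.704  0.126 -0.699] y [ 0.21  -0.977  0.035] tilt45.6 head10.2 F [-0.8 -0.7 -0.5] T [-0.08  0.32 -0.02] o0.0931 g0.0
t23.27 q [ 0.19  -0.256  2.425 -0.052  0.171  1.581] p [0.5803 0.1603 0.0497] z [ 0.707  0.127 -0.696] y [ 0.21  -0.977  0.036] tilt45.9 head10.2 F [-0.5 -0.1  3. ] T [-0.06 -0.   -0.04] o0.0635 g30.0
```

```bash
python3 -m inch '[0,0,6,0,60,0,0,14,0,60,0,0,24,0,60,0,0,36,0,60,0,0,46,0,60,0,0,50,0,60]' >/dev/null; python3 s.py; python3 -m inch '[0,-10,0,0,60,2,-25,0,0,60,5,-45,0,1,60,8,-65,0,1,60,11,-90,0,2,60,14,-115,0,2,60,17,-140,0,3,60,20,-165,0,3,60,22,-190,0,4,60,24,-210,0,4,60]' >/dev/null; python3 s.py; python3 -m inch '[4,-20,0,1,60,8,-40,0,1,60,12,-60,0,2,60,16,-80,0,3,60,20,-100,0,3,60,24,-118,0,3,60,27,-130,0,3.3,60,27,-133,0,3.3,60,27,-133,0,3.3,60]'>/dev/null; python3 s.py
```

```text
t23.77 q [ 0.19  -0.4    2.416 -0.028  0.323  1.556] p [0.5807 0.1604 0.1018] z [ 0.708  0.127 -0.695] y [ 0.21  -0.977  0.036] tilt46.0 head10.2 F [ 0.2  0.1 -0.4] T [-0.08  0.39  0.01] o0.0631 g30.0
t24.60 q [-0.476 -0.29   2.339  0.91   0.646  0.171] p [ 0.6041 -0.0519  0.0998] z [ 0.697  0.175 -0.696] y [ 0.278 -0.96   0.037] tilt45.9 head14.1 F [ 0.7  1.3 -1.2] T [-0.13  0.41 -0.01] o0.0636 g30.0
t25.35 q [-0.73   0.005  2.078  0.965  0.848 -0.105] p [ 0.6308 -0.1837  0.0991] z [ 0.685  0.215 -0.697] y [ 0.332 -0.943  0.036] tilt45.8 head17.4 F [-0.9 -0.4 -1.1] T [-0.13  0.39 -0.01] o0.0632 g30.0
```

```bash
cat > m.py <<'E'
from plant import read_camera
from h import *
import sys
tag=sys.argv[1]
out=[]
for n,box in [("top",(320,170,100,100)),("scene",(180,200,120,120))]:
    im=read_camera(n)["image"]; u,v,w,h=box; big=crop(im,u,v,w,h,4); out.append(cv2.resize(big,(400,400)))
    hsv=cv2.cvtColor(big,cv2.COLOR_BGR2HSV); m=((hsv[...,0]>112)&(hsv[...,0]<130)&(hsv[...,1]>140)&(hsv[...,2]>70)).astype(np.uint8)
    m=cv2.morphologyEx(m,cv2.MORPH_CLOSE,np.ones((25,25))); k=max(cv2.findContours(m,0,2)[0],key=cv2.contourArea)
    hull=cv2.convexHull(k); q=cv2.approxPolyN(hull,4)[0] if hasattr(cv2,'approxPolyN') else cv2.boxPoints(cv2.minAreaRect(k))
    print(n,cv2.contourArea(k),(q/4+[u,v]).round(1).tolist()); np.save(f"q_{n}.npy",(q+.0)/4-.375+[u,v])
    cv2.polylines(out[-1],[q.astype(int)],True,(0,255,255),1)
cv2.imwrite(f"pics/m{tag}.png",np.hstack(out))
E
python3 m.py 1
```

```text
top 14941.0 [[389.8, 231.2], [367.8, 239.2], [351.2, 199.8], [372.8, 191.8]]
scene 19620.0 [[251.0, 223.2], [236.0, 263.8], [203.8, 260.5], [220.0, 220.5]]
```

View pics/m1.png

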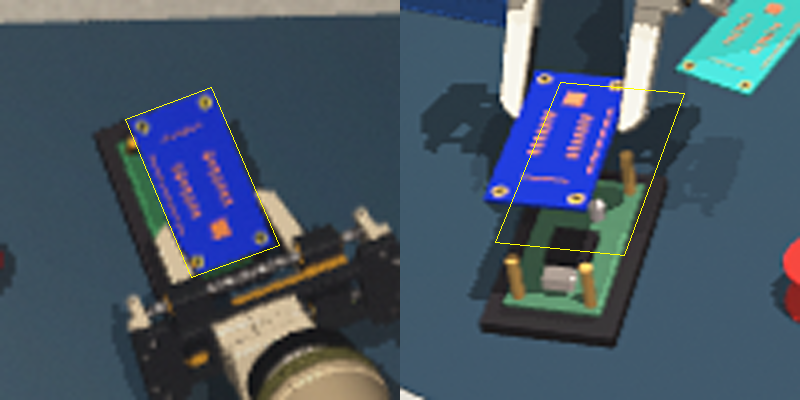

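The board is held above the unit and looks level. In the top half of the picture its holes are at (141,126), (206,102), (196,262) and (261,238). It is offset from the unit toward −y. Now I'll fit its full pose from both views.

```bash
cat > f.py <<'E'
from h import *
from plant import robot
from scipy.optimize import least_squares
from scipy.spatial.transform import Rotation as R
T=np.load("q_top.npy"); S=np.load("q_scene.npy"); N,F=-.06,.06; L,r=.032,-.032
def order(q,n,g):
    c=q.mean(0); a=np.argsort([np.arctan2(*(p-c)[::-1]) for p in q]); q=q[a]; p=np.array([proj(n,(*x,g[2])) for x in [np.array(g[:2])+R.from_euler('z',g[3]).as_matrix()[:2,:2]@m for m in M[:,:2]]])
    return min((np.roll(q,k,0)[::s] for k in range(4) for s in(1,-1)),key=lambda w:np.abs(w-p).sum())
M=np.array([(N,r,.0015),(N,L,.0015),(F,L,.0015),(F,r,.0015)])
s=robot.read_state()["tool_pos"]; a=np.radians(19.4); g=np.array([s[0]+.024*np.cos(a),s[1]+.024*np.sin(a),s[2]+.012,a,0,0])
T,S=order(T,"top",g),order(S,"scene",g)
def f(p):
    W=R.from_euler('ZYX',p[3:6]).apply(M)+p[:3]
    return np.r_[np.concatenate([proj("top",w)-t for w,t in zip(W,T)]),np.concatenate([proj("scene",w)-t for w,t in zip(W,S)])]
o=least_squares(f,g); p=o.x
print("mid",p[:3].round(4),"yaw,pitch,roll",np.degrees(p[3:]).round(2),"res",o.fun.round(1))
u=np.array([.6537,-.1743]); print("off mm",((u-p[:2])*1e3).round(1),"tcp->mid",(p[:3]-s).round(4))
E
python3 f.py; python3 - <<'E'
from h import *
# unit from scene: standoff tops in c2 crop (x10/3, offset 200,230)
w=np.array([ray("scene",200+u*.3-.35,230+v*.3-.35,.05)[:2] for u,v in [(91,48),(160,55),(46,158),(120,168)]])
print(w.round(4),w.mean(0)); d=(w[2]+w[3]-w[0]-w[1]); print(np.degrees(np.arctan2(d[1],d[0])))
E
```

```text
mid [ 0.6538 -0.1743  0.1119] yaw,pitch,roll [19.52  2.13 -0.93] res [-1.4 -0.2 -0.5 -0.   0.3  0.6 -0.3  0.6  0.4 -0.2 -2.   0.2 -0.8  0.
  0.8 -0.3]
off mm [-0.1  0. ] tcp->mid [0.0234 0.0077 0.0133]
[[ 0.6106 -0.2135]
 [ 0.5945 -0.1683]
 [ 0.7082 -0.1804]
 [ 0.6935 -0.1338]] [ 0.65168409 -0.1739999 ]
19.00066534613289
```

```bash
python3 -m inch '[0,0,-10,0,60,0,0,-22,0,60,0,0,-34,0,60,0,0,-44,0,60,0,0,-50,0,60,0,0,-54,0,60,0,0,-56,0,60,0,0,-56,0,60,0,0,-56,0,60]'>/dev/null; python3 s.py; python3 m.py 2; python3 f.py;  python3 -m inch '[0,0,-0.7,0,60,0,0,-1.4,0,60,0,0,-2,0,60,0,0,-2,0,60]'>/dev/null; python3 s.py
```

```text
t26.20 q [-0.729  0.123  2.084  1.064  0.783 -0.249] p [ 0.6311 -0.1829  0.0435] z [ 0.685  0.215 -0.696] y [ 0.333 -0.942  0.036] tilt45.9 head17.5 F [ 0.1  0.2 -0.8] T [-0.12  0.42  0.03] o0.0632 g30.0
top 13857.5 [[386.2, 233.5], [365.2, 241.0], [349.5, 203.2], [370.2, 195.0]]
scene 18814.0 [[251.5, 241.8], [238.5, 282.0], [207.0, 279.0], [223.0, 238.8]]
mid [ 0.655  -0.1742  0.0578] yaw,pitch,roll [19.68  1.96 -0.93] res [-0.8 -0.5 -0.1 -0.1  0.4  0.1 -0.2  0.6  0.  -0.  -0.7  0.1 -0.8  0.1
  1.  -0.4]
off mm [-1.3 -0.1] tcp->mid [0.0238 0.009  0.0141]
t26.63 q [-0.729  0.128  2.084  1.068  0.781 -0.255] p [ 0.6308 -0.1828  0.041 ] z [ 0.684  0.215 -0.697] y [ 0.333 -0.942  0.036] tilt45.8 head17.5 F [-0.2 -0.  -0.1] T [-0.1   0.39  0.02] o0.0633 g30.0
```

```bash
python3 -m inch '[-0.6,-0.2,-0.5,0,60,-0.6,-0.2,-1,0,60,-0.6,-0.2,-1,0,60]'|grep force; python3 -m inch '[0,0,-0.5,0,60,0,0,-1,0,60,0,0,-1,0,60]'|grep force;python3 -m inch '[0,0,-0.4,0,60,0,0,-0.7,0,60,0,0,-0.7,0,60]'|grep force; python3 s.py
```

```text
force: [-0.3, -0.1, 0.2]
gripper_force: 30.0
force: [-1.7, 0.4, 4.8]
gripper_force: 30.0
force: [-3.1, 1.3, 7.5]
gripper_force: 30.0
t27.38 q [-0.73   0.132  2.084  1.074  0.78  -0.263] p [ 0.6312 -0.1833  0.0399] z [ 0.686  0.215 -0.695] y [ 0.333 -0.942  0.037] tilt46.0 head17.4 F [-3.1  1.3  7.5] T [ 0.34 -0.22  0.36] o0.0630 g30.0
```

```bash
python3 -m inch '[0,0,0.3,0,60,0,0,0.3,0,60,0,0,0.3,0,60]' 4 |grep force; python3 -m inch '[0,0,-0.5,0,60,0,0,-1,0,60,0,0,-1,0,60]'|grep force; python3 s.py; python3 m.py 3; python3 f.py
```

```text
force: [1.7, 0.3, 3.4]
gripper_force: 4.0
force: [0.9, -1.8, 3.2]
gripper_force: 4.0
t27.88 q [-0.731  0.135  2.084  1.075  0.777 -0.265] p [ 0.6304 -0.1835  0.0378] z [ 0.685  0.215 -0.697] y [ 0.332 -0.942  0.036] tilt45.9 head17.4 F [ 0.9 -1.8  3.2] T [-0.18 -0.32 -0.31] o0.0640 g4.0
top 13860.5 [[385.8, 233.5], [365.5, 241.8], [349.5, 203.2], [370.5, 195.5]]
scene 18708.5 [[252.0, 243.0], [238.5, 283.2], [207.5, 279.8], [223.2, 240.2]]
mid [ 0.6545 -0.1744  0.0537] yaw,pitch,roll [19.55  1.43 -1.03] res [-0.5 -0.1 -0.5 -0.5  0.4  0.5 -0.5  0.5  0.1 -0.2 -1.   0.2 -0.6 -0.1
  0.7 -0.2]
off mm [-0.8  0.1] tcp->mid [0.0242 0.009  0.0159]
```

```bash
python3 -m inch '[-0.5,0,-0.5,0,60,-0.5,0,-1,0,60,-0.5,0,-1,0,60]' 3|grep force; python3 -m inch '[0,0,-0.6,0,60,0,0,-1,0,60,0,0,-1,0,60]'|grep force; python3 s.py; python3 m.py 4; python3 f.py
```

```text
force: [-0.2, -2.0, 3.9]
gripper_force: 3.0
force: [1.1, -1.5, 1.7]
gripper_force: 3.0
t28.48 q [-0.731  0.138  2.086  1.078  0.776 -0.271] p [ 0.6295 -0.183   0.0353] z [ 0.684  0.215 -0.697] y [ 0.333 -0.942  0.035] tilt45.8 head17.5 F [ 1.1 -1.5  1.7] T [-0.15 -0.04 -0.23] o0.0639 g3.0
top 13877.0 [[385.8, 234.0], [365.0, 241.8], [349.5, 203.5], [370.2, 195.5]]
scene 18724.5 [[252.5, 243.0], [238.5, 283.0], [207.8, 280.0], [223.8, 240.0]]
mid [ 0.654  -0.1739  0.0537] yaw,pitch,roll [19.18  1.66 -0.46] res [-0.7 -0.3 -0.3 -0.4  0.3  0.3 -0.3  0.7  0.1 -0.  -1.   0.1 -0.5  0.1
  0.7 -0.4]
off mm [-0.3 -0.4] tcp->mid [0.0245 0.009  0.0183]
```

```bash
python3 -m inch '[0,0,0,0,72,0,0,0,0,74,0,0,0,0,80,0,0,0,0,90,0,0,0,0,100,0,0,0,0,100,0,0,0,0,100]' >/dev/null; python3 s.py; python3 m.py 5; python3 f.py
```

```text
t29.17 q [-0.731  0.138  2.086  1.078  0.776 -0.271] p [ 0.6297 -0.183   0.0356] z [ 0.684  0.215 -0.697] y [ 0.333 -0.942  0.035] tilt45.8 head17.5 F [ 0.3 -0.   0.2] T [-0.09  0.3  -0.02] o0.0923 g0.0
top 14040.0 [[385.8, 234.0], [365.0, 241.8], [349.5, 203.5], [370.2, 195.5]]
scene 19061.5 [[253.0, 243.0], [238.5, 283.0], [208.0, 280.0], [223.8, 240.0]]
mid [ 0.6539 -0.1736  0.0537] yaw,pitch,roll [19.11  1.69 -0.44] res [-0.8 -0.2 -0.4 -0.3  0.3  0.3 -0.3  0.8  0.3 -0.  -1.4  0.1 -0.4  0.1
  0.5 -0.4]
off mm [-0.2 -0.7] tcp->mid [0.0242 0.0094 0.018 ]
```

```bash
python3 -m inch '[0,0,5,0,100,0,0,15,0,100,0,0,30,0,100,0,0,50,0,100,0,0,75,0,100,0,0,105,0,100,0,0,140,0,100,-15,5,170,0,100,-30,10,200,0,100,-30,10,200,0,100]' >/dev/null; python3 s.py; python3 m.py 6; python3 f.py; python3 -c "
from plant import job; print(job.close_job())"
```

```text
t30.10 q [-0.762 -0.304  2.064  0.797  1.073  0.166] p [ 0.6007 -0.1743  0.2445] z [ 0.69   0.211 -0.692] y [ 0.332 -0.942  0.045] tilt46.2 head17.0 F [ 0.1 -0.4  0.9] T [-0.12  0.25  0.02] o0.0930 g0.0
top 14038.0 [[385.8, 234.0], [365.0, 241.8], [349.5, 203.5], [370.2, 195.5]]
scene 18922.5 [[252.8, 242.8], [238.5, 283.0], [208.0, 280.0], [223.8, 240.5]]
mid [ 0.654  -0.1737  0.0535] yaw,pitch,roll [19.22  1.47  0.43] res [-0.8 -0.2 -0.3 -0.3  0.3  0.3 -0.3  0.8  0.2 -0.2 -1.2  0.3 -0.4 -0.1
  0.5 -0.2]
off mm [-0.3 -0.6] tcp->mid [ 5.38e-02  1.00e-04 -1.85e-01]
the job is handed in; nothing more can be done
None
```

The blue board was slid out to jut about 47–50 mm over the rest's front edge, then laid on the base unit's four standoffs and let go. By camera it is within about 1 mm and 0.5° of the unit; I couldn't confirm level (cameras show up to 1.5° tilt, probably measuring error). The hardest press on the board was a brief 20 N, and the job was handed in at 30 s.

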